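Tip the block case onto its base and push it home against the rail

ROBOT

A 6-joint arm with a two-finger parallel gripper is mounted at the origin on a cart in front of the work surface, level with it; the furniture and walls round the work are solid. World frame = base frame: x ahead of the robot, y to its left, z up, the work surface at z = 0. Lengths are in m, angles in rad, forces in N, time in s.
With the tool pointing down it reaches from about 0.3 to 0.875 m from the base axis. Payload 6.4 kg.
Tool frame: the origin (TCP) lies midway between the tips of the shut fingers; the grasp point (between the pads) lies 19 mm behind it; z points along the fingers, y is the line along which they close (so a half turn about z gives the same grasp; the last joint's range is limited). The gripper opens to 85 mm and grips with 20 to 120 N. Pads are 22 mm wide; open, the fingers measure 114 mm over their backs; the gripper's body (76 mm by 85 mm) begins 54 mm behind the grasp point. The pads swing forward as they close: fully open they stand 13 mm farther back than shut.
Start: joints at [1.056, 0.181, 1.607, -0, 1.354, -0.206], TCP at [0.175, 0.548, 0.231] pointing down, gripper open.
Joint ranges: [-2.99, 2.99], [-0.89, 2.07], [0.3, 2.58], [-1.14, 4.28], [0, 2.63], [-3.12, 3.12]. Speed limits (rad/s): [2.57, 2.57, 3.01, 3.14, 3.14, 3.14].

INTERFACE

Orientations are given as a unit quaternion [w, x, y, z].
In Python, from bench import ctrl gives the robot as it stands. The module is installed in compiled form; this text tells all that it offers.
- The arm moves only by the tool move_arm, never from a script. Its argument "plan" is one flat list of numbers, 6 for each row, row after row: the shift along the world's x, y, z in units of 50 mm (1.0 is 50 mm), then the turn, a rotation vector about the world's x, y, z in rad. A call has 1 to 10 rows; each row is the pose to reach, as a shift and turn from the pose commanded when the call began; what a row does not reach only later rows make up. A row lasts 1/8 s, in which the tool goes at most 62.5 mm and 10.7 degrees, less where a joint would pass 70% of its speed; a pose out of reach is approached as far as the arm can. A call with a gripper value outside its range is refused whole. "grip" is the finger opening in mm, from 0 to 85.4, set as the call begins (left out, the last holds). The fingers move at their own pace and stop on an object; the grip force is fixed at half the most. Time passes only in rows, so rows that repeat a pose let the fingers close. It gives the time, the measured TCP pose, the force, the opening and the grip force at its end, in the units of the state.
- ctrl.get_obs(): the state, without advancing time (a new reading comes with each control period).
- ctrl.camera(name): name is "scene" or "top" or "wrist"; returns a dict with "pixels" (400x640x3 uint8, red, green, blue), "fx", "fy", "cx", "cy" (pixels), "dist_coeffs" ([k1, k2, p1, p2, k3] as OpenCV has them; the pictures are not rectified), "origin" and "attitude" of the camera in the world. Camera axes: x right, y down, z forward; pixel columns grow to the right and rows downward; lengths in m; the calibration is good to about 2 mm. A picture is of the moment at which its call begins. There is no depth.
- ctrl.hand_in(): hands the job in; it is judged then, once.
The state is a dict: "time_s": time; "q": joint angles; "dq": joint speeds; "joint_efforts": joint torques, N m; "eef_pos": TCP position; "eef_rot": TCP orientation; "wrist_force": force on the tool from outside, world axes, zero at the start; "torque": the same for the moment, N m; "opening": opening from 0.0 (shut) to 1.0 (fully open); "grasp_force": force on a finger pad.
Only numpy, scipy, OpenCV 4.12 (cv2) and the standard library are available. Lean on these libraries where they do the work, as an engineer would, in place of code of your own. Each camera call takes 0.05 s, during which the arm holds its last target. There are 200 camera calls.

TASK

The brown wooden case has been left standing on its narrow long front side on the rubber mat. Push it over away from you, towards the metal rail, so that it lies on its base with the lid up, and then slide it along the mat with the fingertips until its back edge is flush against the rail over its whole length, the case lying wholly on the mat. Only push it: do not pick it up, and leave the small things beside the mat where they are.

Things in the scene. Friction and masses are not known exactly. Their poses are not given: they have to be found in the camera images.
- case: Closed brown wooden case, loose, 0.27-0.53 kg; lid cannot open. 110 mm deep (x), 170 long (y), 49 thick (z). Origin: centre of its base underside; +x to the back (hinge) face at x=53 mm, front face (hook latch) at x=-57 mm, +z to the lid. Starts standing on its front face: x up, 110 mm high, lid towards the robot, base towards the rail, origin 57 mm above the mat. Lying right: z up, x to the rail.
- lid_middle (a point): Middle of the lid's outer face, 49 mm along the case's +z from its origin. Pushed high on this side, about 85 mm above the mat, the standing case tips about the lower edge of its base side and falls by itself once it leans 0.4 rad (about 40 mm of push). It then lies 20 to 90 mm short of the rail, up to 0.25 rad askew; a low push on the middle of its front face slides it.
- back_left (a point): Point on the case's back face, 80 mm along the case's +y and 15 mm above its base underside.
- back_right (a point): Point on the case's back face, 80 mm along the case's -y and 15 mm above its base underside.
- station: Black rubber mat with a metal rail, fixed to the bench; its place and direction vary. Mat 280 mm (x) by 240 mm (y), 4 mm thick. Origin: centre of its underside, on the bench; x runs across the mat to the rail, roughly away from the robot.
- rail_face (a point): Foot of the rail: middle of the rail's front face, at the height of the mat's top (4 mm above the bench); axes as the station's, x pointing into the rail. The rail runs 240 mm along y, stands 22 mm above the mat and is 14 mm thick; its front face is flat and is the stop for the case.
- bottle: Small brown dropper bottle with a black rubber bulb, 33 mm across, 102 mm high, standing loose beside the mat (to the right of it); origin at the centre of its foot. Not to be moved.
- tube: Black screw-top tube, 27 mm across, 60 mm high, standing loose beside the mat (to the left); origin at the centre of its foot. Not to be moved.
- blue_specimen: Small dark blue round specimen, 26 mm across, 18 mm high, loose beside the mat (to the left, nearer the rail); origin at the centre of its underside. Not to be moved.
- steel_block: Flat bright round steel block, 51 mm across, 16 mm high, loose beside the mat (to the right, nearer the robot); origin at the centre of its underside. Not to be moved.

How it is judged:
On the way, in this order (a step that is already met when the one before it is completed fails the run):
1. the case lies on its base on the mat, lid up, still short of the rail (angle between case's own z axis and vertical below 0.06 rad and height (world z) of case below 0.012 m), for 0.2 s.
2. the back of the case is flush against the rail (all of step 1 and x of back_left in the frame of rail_face between -0.0045 and 0.0045 m and x of back_right in the frame of rail_face between -0.0045 and 0.0045 m), for 0.2 s.
At the end, for the whole second after the job is handed in: The case lies at rest on its base on the mat (within 0.06 rad), lid up, both ends of its back face within 4.5 mm of the rail's face, its middle within 37 mm of the middle of the mat along the rail (all of step 2 and y of case in the frame of rail_face between -0.037 and 0.037 m and linear speed of case below 0.02 m/s); the robot touches nothing.
It fails at once if the case is lifted or carried (height (world z) of case above 0.075 m or (angle between case's own z axis and vertical below 0.3 rad and height (world z) of case above 0.03 m)).
It fails at once if a thing beside the mat is moved by more than 12 mm or knocked over (distance of any of bottle, tube, blue_specimen, steel_block from where it was at the start of the episode above 0.012 m or angle between any of bottle, tube, blue_specimen, steel_block's own z axis and vertical above 0.3 rad).
It also fails if it takes over 58 s, if anything falls off the work surface, if the arm or the gripper's body presses on something with over 40 N, if the wrist force passes 120 N, or if a joint passes its speed limit or range.

## Working session

There is one attempt and no reset: what is moved stays moved. The work goes in short steps, Python scripts to look and compute and a tool call to move; the robot and the scene stay as the last step left them, time stands still between calls to the robot, and variables do not carry over. Pictures are saved under pics/ and viewed, at most 10 in all, crops included, and the job is handed in when it is done.

Besides the shell and the picture viewer there is one more tool, called after "Request:" as name(argument=value, ...) on one line, values as JSON. move_arm: Moves the arm, as the interface text tells. Its arguments: {"type":"object","properties":{"plan":{"type":"array"},"grip":{"type":"number"}},"required":["plan"]}

```bash
mkdir -p pics
cat > h.py <<'E'
import numpy as np, cv2
from bench import ctrl
from scipy.spatial.transform import Rotation as R
def rot(q): 
    q=np.array(q)
    return q if q.shape==(3,3) else R.from_quat(q[[1,2,3,0]]).as_matrix()
def cast(c,uv,z):
    K=np.array([[c['fx'],0,c['cx']],[0,c['fy'],c['cy']],[0,0,1.]])
    p=cv2.undistortPoints(np.array(uv,float).reshape(-1,1,2),K,np.array(c['dist_coeffs'],float)).reshape(-1,2)
    d=np.c_[p,np.ones(len(p))]@rot(c['attitude']).T; o=np.array(c['origin'])
    return o+d*((z-o[2])/d[:,2])[:,None]
def proj(c,P):
    K=np.array([[c['fx'],0,c['cx']],[0,c['fy'],c['cy']],[0,0,1.]]); M=rot(c['attitude']).T
    return cv2.projectPoints(np.array(P,float).reshape(-1,1,3),cv2.Rodrigues(M)[0],-M@np.array(c['origin']),K,np.array(c['dist_coeffs'],float))[0].reshape(-1,2)
def snap(name,f):
    c=ctrl.camera(name); cv2.imwrite('pics/'+f,c['pixels'][:,:,::-1]); return c
E
python3 - <<'E'
from h import *
for n in ('top','scene'):
    c=snap(n,n+'0.png'); print(n,c['origin'],c['attitude'],c['fx'],c['dist_coeffs'])
o=ctrl.get_obs(); print(o['time_s'],o['eef_pos'],o['eef_rot'],o['wrist_force'])
a=cv2.imread('pics/top0.png')
E
```

```text
top [ 0.48267986 -0.11111462  0.95198643] [ 0.03395331 -0.70577273  0.70719286 -0.02470397] 399.9182987652903 [-0.09534927  0.          0.          0.          0.        ]
scene [0.25717979 0.3904471  0.74788357] [ 0.09408056 -0.24570857  0.89717599 -0.35475538] 455.96730427389826 [-0.07088983  0.          0.          0.          0.        ]
0.1 [0.17448122 0.5473799  0.2304818 ] [-2.79779057e-04  1.53768939e-01  9.88106528e-01 -7.23793413e-04] [ 0.66369546 -0.00977411 -0.14367616]
```

View pics/top0.png

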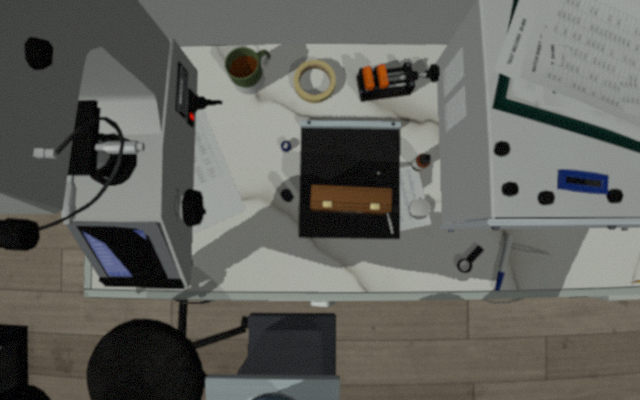

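View pics/scene0.png

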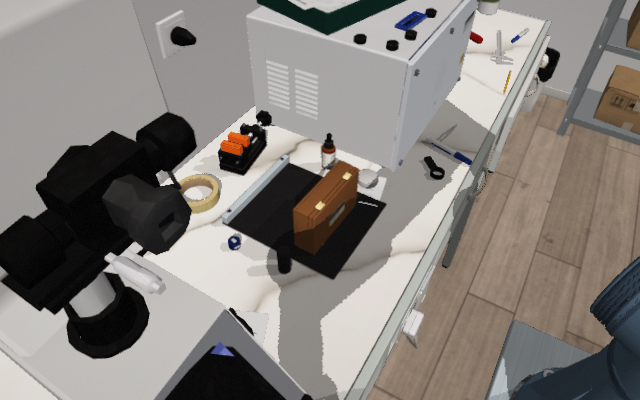

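The top view looks down with +x up. The mat spans about (300,122)–(400,238) with the rail along its top edge at row ~122. The upright case is at (309–393, 184–213), the tube at (287,195), blue specimen (286,146), bottle (422,160) and steel block (418,207). The scene view confirms the case is standing with its latch down, and that a tall cabinet stands right of the bottle.

```bash
cat > m.py <<'E'
from h import *
def mask_mat(c):
    p=c['pixels'].astype(int); m=(p.max(2)<45).astype(np.uint8); m[:100]=0;m[250:]=0;m[:,:270]=0;m[:,420:]=0
    m=cv2.morphologyEx(m,cv2.MORPH_OPEN,np.ones((5,5),np.uint8))
    n,l,s,_=cv2.connectedComponentsWithStats(m); k=1+s[1:,4].argmax(); return (l==k)
def fit(P,ax): # line: coordinate ax as function of other, robust
    o=1-ax; 
    for _ in range(4):
        a=np.polyfit(P[:,o],P[:,ax],1); r=np.abs(np.polyval(a,P[:,o])-P[:,ax]); P=P[r<=max(np.percentile(r,85),.001)]
    return a
def mat(c):
    m=mask_mat(c); cols=np.arange(308,393); 
    top=[(u,np.where(m[:,u])[0].min()-.5) for u in cols]
    bot=[(u,np.where(m[:,u])[0].max()+.5) for u in cols]
    rows=np.arange(130,232); lf=[(np.where(m[v])[0].min()-.5,v) for v in rows]; rt=[(np.where(m[v])[0].max()+.5,v) for v in rows]
    T,B,L,Rr=[cast(c,x,.004)[:,:2] for x in(top,bot,lf,rt)]
    return fit(T,0),fit(B,0),fit(L,1),fit(Rr,1)
def case_rect(c,z):
    p=cv2.cvtColor(c['pixels'],cv2.COLOR_RGB2HSV); m=((p[...,0]<20)&(p[...,1]>90)&(p[...,2]>40)).astype(np.uint8)
    m[:115]=0;m[245:]=0;m[:,:300]=0;m[:,402:]=0
    m=cv2.morphologyEx(m,cv2.MORPH_CLOSE,np.ones((5,5),np.uint8)); m=cv2.morphologyEx(m,cv2.MORPH_OPEN,np.ones((5,5),np.uint8))
    k=max(cv2.findContours(m,0,cv2.CHAIN_APPROX_NONE)[0],key=cv2.contourArea)
    q=cast(c,k.reshape(-1,2),z)[:,:2].astype(np.float32)
    return cv2.minAreaRect(q*1000),cv2.boundingRect(k),q
E
python3 - <<'E'
from m import *
np.set_printoptions(precision=4,suppress=True)
c=ctrl.camera('top'); a=mat(c)
for n,x in zip('TBLR',a): print(n,x)
r,b,q=case_rect(c,.114); print(r,b); print(cv2.boxPoints(r))
print('things',cast(c,[(287,195)],.06),cast(c,[(286,146)],.018),cast(c,[(422,160)],.1),cast(c,[(418,207)],.016),'cabinet',cast(c,[(440,60),(443,225)],.0))
cv2.imwrite('pics/crop1.png',cv2.resize(c['pixels'][100:260,250:460,::-1],None,fx=3.5,fy=3.5,interpolation=cv2.INTER_CUBIC))
E
```

```text
T [0.0194 0.7475]
B [0.0225 0.487 ]
L [-0.0277 -0.049 ]
R [-0.0214 -0.288 ]
((562.8721923828125, -176.96435546875), (172.412109375, 57.765445709228516), 86.76580810546875) (310, 184, 82, 30)
[[ 529.1719 -261.4036]
 [ 586.8454 -264.6626]
 [ 596.5724  -92.5251]
 [ 538.899   -89.2661]]
things [[ 0.5773 -0.0388  0.06  ]] [[ 0.6991 -0.0324  0.018 ]] [[ 0.6487 -0.3342  0.1   ]] [[ 0.5528 -0.3437  0.016 ]] cabinet [[ 0.9239 -0.4155  0.    ]
 [ 0.5106 -0.4073  0.    ]]
```

View pics/crop1.png

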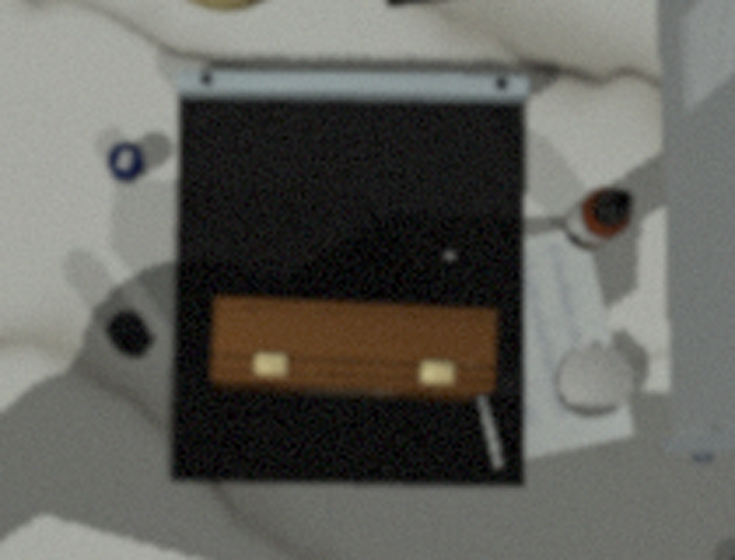

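The crop shows the standing case spanning (210–497, 297–395), hinges up, and the rail at rows ~70–97. The tube, specimen, bottle and steel block are all well clear of the push lane. The measured sizes fit the given ones: case 172 mm long, mat 234 mm wide. I'll approach now.

Request:
move_arm(plan=[0,0,1.2,0,0,0,0,0,2.4,0,0,0.05,5.9,-14.5,2.4,0,0,0.27,5.9,-14.5,2.4,0,0,0.27,5.9,-14.5,2.4,0,0,0.27,5.9,-14.5,2.4,0,0,0.27,5.9,-14.5,2.4,0,0,0.27,5.9,-14.5,2.4,0,0,0.27,5.9,-14.5,2.4,0,0,0.27,5.9,-14.5,2.4,0,0,0.27], grip=85)

```text
time_s: 1.4
eef_pos: [0.3629, 0.0842, 0.3514]
eef_rot: [0.001, 0.019, 1.0, 0.0]
wrist_force: [0.5, 0.6, -0.5]
opening: 0.994
grasp_force: 0.0
```

Request:
move_arm(plan=[2.0,-5.0,0,0,0,0,2.0,-5.0,0,0,0,0,2.0,-5.0,0,0,0,0,2.0,-5.0,0,0,0,0,2.0,-5.0,0,0,0,0,2.0,-5.0,-1.2,0,0,0,2.0,-5.0,-2.4,0,0,0,2.0,-5.0,-3.6,0,0,0,2.0,-5.0,-3.6,0,0,0,2.0,-5.0,-3.6,0,0,0])

```text
time_s: 2.65
eef_pos: [0.4639, -0.1642, 0.1736]
eef_rot: [0.001, 0.019, 1.0, -0.001]
wrist_force: [-0.9, -0.5, 0.4]
opening: 0.996
grasp_force: 0.0
```

Request:
move_arm(plan=[0,-0.25,-1.1,0,0,0,0,-0.25,-2.1,0,0,0,0.2,-0.25,-2.1,0,0,0,0.5,-0.25,-2.1,0,0,0,0.8,-0.25,-2.1,0,0,0,1.1,-0.25,-2.1,0,0,0,1.1,-0.25,-2.1,0,0,0])

```text
time_s: 3.52
eef_pos: [0.5195, -0.1767, 0.0673]
eef_rot: [0.001, 0.019, 1.0, -0.001]
wrist_force: [-0.3, 1.0, -1.0]
opening: 0.991
grasp_force: 0.0
```

Run:
```python
from h import *
c=snap('scene','scene1.png'); cv2.imwrite('pics/scene1c.png',cv2.resize(c['pixels'][130:300,200:420,::-1],None,fx=3,fy=3))
```

```text
(no output)
```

View pics/scene1c.png

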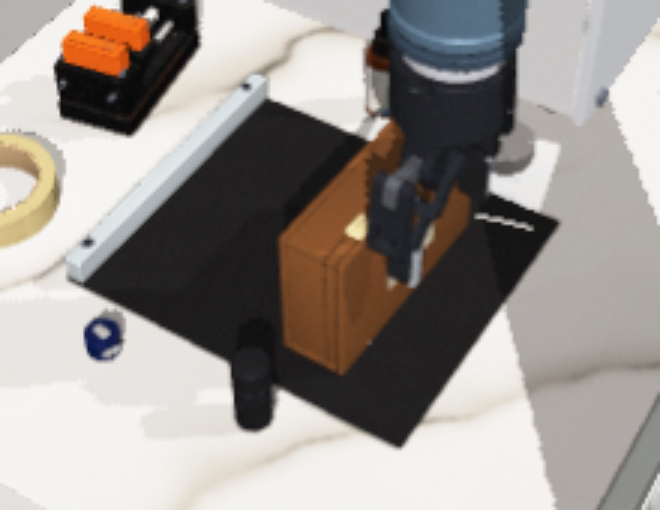

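The open fingertips, at crop (400,280), stand just in front of the upper part of the lid, with the body above the case. Next is the slow tipping push.

Request:
move_arm(plan=[0.12,0,0,0,0,0,0.24,0,0,0,0,0,0.36,0,0,0,0,0,0.48,0,0,0,0,0,0.56,0,0,0,0,0,0.64,0,0,0,0,0,0.72,0,0,0,0,0,0.8,0,0,0,0,0])

```text
time_s: 4.58
eef_pos: [0.558, -0.1764, 0.0663]
eef_rot: [0.0, 0.019, 1.0, 0.0]
wrist_force: [0.6, 0.2, 0.1]
opening: 0.997
grasp_force: 0.0
```

Run:
```python
from h import *
c=snap('scene','scene2.png'); cv2.imwrite('pics/scene2c.png',cv2.resize(c['pixels'][130:300,200:420,::-1],None,fx=3,fy=3))
```

```text
(no output)
```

View pics/scene2c.png

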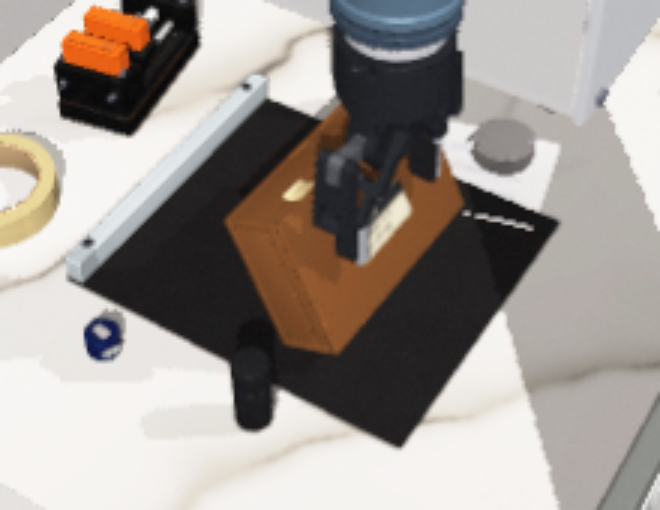

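The case is leaning strongly towards the rail, with its near lower edge lifted, and the tips at crop (365,255) still follow it. I'll push a little more and let it fall.

Request:
move_arm(plan=[0.1,0,0,0,0,0,0.2,0,0,0,0,0,0.2,0,0,0,0,0,0.2,0,0,0,0,0,0.2,0,0,0,0,0])

```text
time_s: 5.25
eef_pos: [0.5675, -0.1764, 0.0662]
eef_rot: [-0.0, 0.019, 1.0, 0.0]
wrist_force: [-0.3, -0.4, -0.9]
opening: 0.996
grasp_force: 0.0
```

Run:
```python
from h import *
c=snap('scene','scene3.png'); cv2.imwrite('pics/scene3c.png',cv2.resize(c['pixels'][130:300,200:420,::-1],None,fx=3,fy=3))
```

```text
(no output)
```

View pics/scene3c.png

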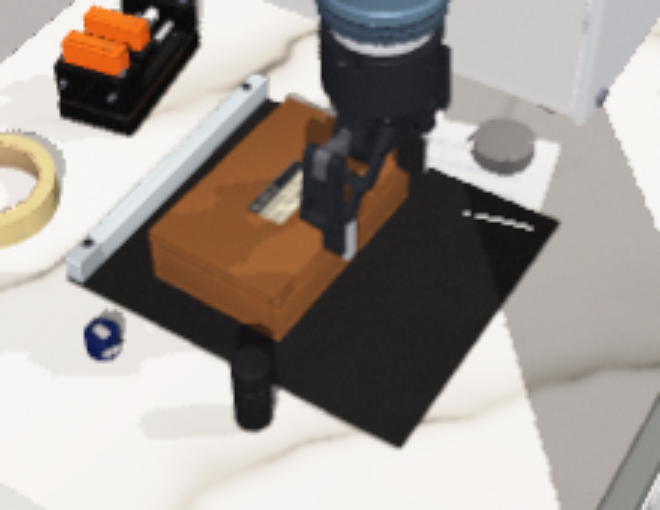

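The case lies flat, lid up, with a gap of a few cm to the rail. I'll back off, lower, and measure it.

Request:
move_arm(plan=[-0.8,0,0,0,0,0,-1.8,0,0,0,0,0,-1.8,0,-0.6,0,0,0,-1.8,0,-1.1,0,0,0,-1.8,0,-1.1,0,0,0,-1.8,0,-1.1,0,0,0])

```text
time_s: 6.05
eef_pos: [0.4782, -0.1767, 0.012]
eef_rot: [0.0, 0.019, 1.0, -0.0]
wrist_force: [0.4, -0.5, -0.2]
opening: 0.994
grasp_force: 0.0
```

Run:
```python
from m import *
c=ctrl.camera('top'); r,b,q=case_rect(c,.053); print(r,b); print(cv2.boxPoints(r))
cv2.imwrite('pics/crop4.png',cv2.resize(c['pixels'][100:260,250:460,::-1],None,fx=3.5,fy=3.5,interpolation=cv2.INTER_CUBIC))
```

```text
((645.9834594726562, -180.98936462402344), (173.8096466064453, 119.06517028808594), 86.81085968017578) (312, 138, 77, 55)
[[ 581.7084   -264.44766 ]
 [ 700.5891   -271.07153 ]
 [ 710.25854   -97.53107 ]
 [ 591.3778    -90.907196]]
```

View pics/crop4.png

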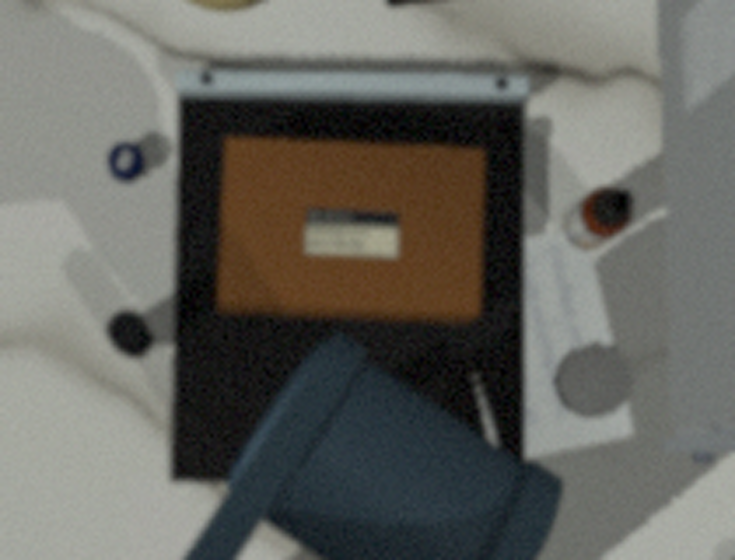

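The lid spans crop (217–486, 138–320). The back edge is about 38 mm short of the rail, with about 0.035 rad of skew and centred along the rail to about 3 mm. Now the two-finger low push, square to the rail.

Request:
move_arm(plan=[0.5,-0.1,-0.1,0,0,0.017,1.2,-0.1,-0.1,0,0,0.017,1.6,-0.1,-0.1,0,0,0.017,1.8,-0.1,-0.1,0,0,0.017,1.95,-0.1,-0.1,0,0,0.017,2.1,-0.1,-0.1,0,0,0.017,2.25,-0.1,-0.1,0,0,0.017,2.4,-0.11,-0.1,0,0,0.017,2.5,-0.11,-0.1,0,0,0.017,2.5,-0.11,-0.1,0,0,0.017])

```text
time_s: 7.35
eef_pos: [0.6035, -0.182, 0.0063]
eef_rot: [0.001, 0.011, 1.0, -0.0]
wrist_force: [0.6, -0.8, -0.2]
opening: 0.999
grasp_force: 0.0
```

Run:
```python
from m import *
c=ctrl.camera('top'); r,b,q=case_rect(c,.053); print(r,b); print(cv2.boxPoints(r)); print(ctrl.get_obs()['wrist_force'])
```

```text
((694.2027587890625, -113.18644714355469), (36.74414825439453, 67.747314453125), 89.73094940185547) (312, 130, 17, 30)
[[ 660.2432  -131.39926]
 [ 727.9898  -131.71738]
 [ 728.1623   -94.97363]
 [ 660.4157   -94.65552]]
[-0.75018595  0.15030238 -0.10271737]
```

Request:
move_arm(plan=[0.1,0,0,0,0,0,0.2,0,0,0,0,0,0.28,-0.01,0,0,0,0,0.34,-0.01,0,0,0,0,0.38,-0.01,0,0,0,0,0.38,-0.01,0,0,0,0])

```text
time_s: 8.15
eef_pos: [0.622, -0.1825, 0.0063]
eef_rot: [0.0, 0.011, 1.0, -0.0]
wrist_force: [-0.8, -0.8, -0.8]
opening: 0.994
grasp_force: 0.4
```

Request:
move_arm(plan=[0.04,0,0,0,0,0,0.08,0,0,0,0,0,0.08,0,0,0,0,0])

```text
time_s: 8.52
eef_pos: [0.6236, -0.1826, 0.0063]
eef_rot: [-0.002, 0.01, 1.0, 0.0]
wrist_force: [-10.7, -1.0, 7.4]
opening: 0.998
grasp_force: 5.9
```

Rail contact is confirmed (−10.7 N in x, at the predicted position). I'll press slightly more to square it up, hold, then retreat.

Request:
move_arm(plan=[0.03,0,0,0,0,0,0.05,0,0,0,0,0,0.05,0,0,0,0,0,0.05,0,0,0,0,0])

```text
time_s: 9.02
eef_pos: [0.6235, -0.1826, 0.0062]
eef_rot: [-0.005, 0.01, 1.0, 0.0]
wrist_force: [-22.5, -1.8, 15.0]
opening: 0.999
grasp_force: 11.3
```

Request:
move_arm(plan=[-0.1,0,0,0,0,0,-0.4,0,0,0,0,0,-1.2,0,0,0,0,0,-2.3,0,0,0,0,0,-3.0,0,0.8,0,0,0,-3.5,0,1.8,0,0,0,-4.0,0,2.8,0,0,0,-4.0,0,2.8,0,0,0])

```text
time_s: 10.02
eef_pos: [0.4304, -0.1846, 0.1513]
eef_rot: [0.005, 0.011, 1.0, -0.003]
wrist_force: [0.5, -0.5, -0.3]
opening: 0.995
grasp_force: 0.0
```

Run:
```python
from m import *
c=ctrl.camera('top'); r,b,q=case_rect(c,.053); print(r,b); print(cv2.boxPoints(r))
cv2.imwrite('pics/crop5.png',cv2.resize(c['pixels'][100:260,250:460,::-1],None,fx=3.5,fy=3.5,interpolation=cv2.INTER_CUBIC))
```

```text
((686.1134033203125, -181.12722778320312), (172.66622924804688, 116.5709228515625), 89.8000259399414) (312, 123, 76, 51)
[[ 627.527   -267.25638]
 [ 744.09717 -267.66324]
 [ 744.6998   -94.99808]
 [ 628.12964  -94.59122]]
```

View pics/crop5.png

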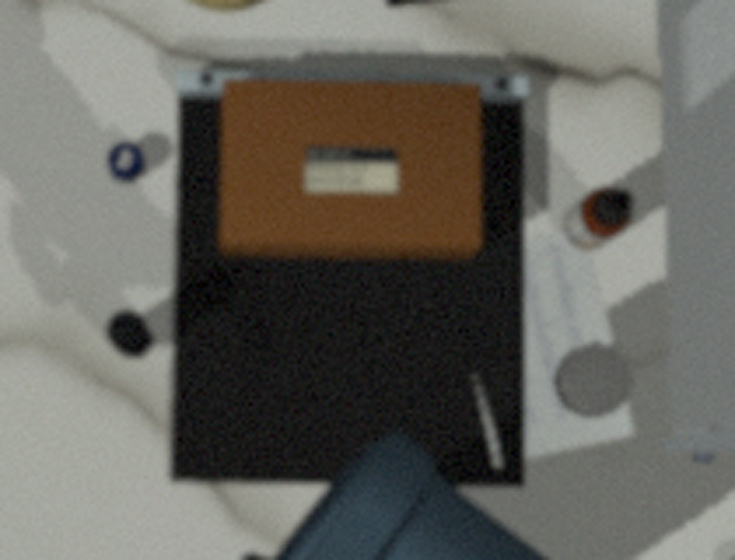

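Run:
```python
from m import *
c=ctrl.camera('top'); r,b,q=case_rect(c,.053)
s=q[(q[:,1]>-.255)&(q[:,1]<-.107)]; back=fit(s[s[:,0]>.73],0); front=fit(s[s[:,0]<.65],0)
for y in (-.261,-.101): print(y,'back',np.polyval(back,y),'rail',.0194*y+.7475)
print('slopes',back,front)
```

```text
-0.261 back 0.7414812569280462 rail 0.7424366
-0.101 back 0.7454440917712386 rail 0.7455406
slopes [0.02476772 0.74794563] [0.00242907 0.628324  ]
```

The line fit puts both ends of the back edge within 1 mm of the rail face. Handing in.

```bash
python3 -c "
from bench import ctrl; print(ctrl.hand_in())"
```

```text
the job is handed in; nothing more can be done
None
```

I tipped the case onto its base with the lid up, slid it flush to the rail (both back ends measured within about 1 mm), left the small things where they were and handed the job in at about 10 s; `hand_in` returned no verdict.

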